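# Hang the caddy and lock it on the hooks

## Robot

A 7-joint arm with a two-finger parallel gripper is mounted at the origin on the work surface; the furniture and walls round the work are solid. World frame = base frame: x ahead of the robot, y to its left, z up, the work surface at z = 0. Lengths are in m, angles in rad, forces in N, time in s.
With the tool pointing down it reaches from about 0.4 to 0.875 m from the base axis. Payload 4.4 kg.
Tool frame: the origin (TCP) lies at the very end of the fingers, on their centre line; the grasp point (between the pads) lies 19 mm behind it; z points along the fingers, x is the direction in which the jaws open and shut, and the axes are right-handed (so a half turn about z gives the same grasp; the last joint's range is limited). The gripper opens to 85 mm and grips with 20 to 120 N. Pads are 22 mm wide; open, the fingers measure 114 mm over their backs; the gripper's body (76 mm by 85 mm) begins 54 mm behind the grasp point. The pads swing forward as they close: fully open they stand 13 mm farther back than shut.
Start: joints at [-1.349, 0.628, 0.038, 1.517, -0.027, 0.996, -0.02], TCP at [0.184, 0.623, 0.231] pointing down, gripper open.
Joint ranges: [-3.06, 3.06], [-0.37, 2.12], [-1.25, 1.32], [0.18, 2.47], [-1.1, 4.24], [0.23, 1.98], [-2.94, 2.94]. Speed limits (rad/s): [2.57, 2.57, 3.14, 3.14, 3.14, 3.14, 3.14].

## Interface

Orientations are given as a rotation vector (axis times angle).
In Python, from station import robot gives the robot as it stands. Calls block until the motion is done:
- robot.move_to(position, orientation): joint-space move of the TCP to a pose.
- robot.move_straight(position, ori=None, v=0.15, max_force=None): straight line of the TCP; ori=None keeps the orientation; v is the mean speed in m/s. With max_force (N) it stops when the force on the tool has changed by that much, and returns True; else False.
- robot.move_joints(angles): joint-space move.
- robot.open() and robot.clamp(squeeze=None): open the fingers fully, or close them until they stop; squeeze is the grip in N (None keeps the last).
- robot.dwell(seconds).
- robot.ik(position, orientation): joint angles nearest the present ones, or None.
- robot.grab_frame(name): name is "side" or "top"; returns (picture, depth): 384x512x3 uint8, blue, green, red; 384x512 float32, m along the optical axis (not along the pixel's ray), 0 where there is no reading.
- robot.camera_params(name): a dict with "mtx" (3x3 intrinsics, pixels), "R" (3x3) and "t" (3): a world point X has camera coordinates R X + t. Camera axes: x right, y down, z forward; pixel columns grow to the right and rows downward; lengths in m; the calibration is good to about 2 mm. A picture is of the moment at which its call begins. camera_params takes no time and is no camera call.
A pose or a line that the arm cannot do raises robot.PlanningError and nothing moves.
- robot.sign_off(): hands the job in, once; it reports no verdict.
Trained networks look in the newest picture that a camera, given by its name, has taken for a name from the list of things; names that differ only in an ending like _2 or _b are one class to them, and where a whole thing is asked for, a point or a joint stands for the part that bears it (a point fixed in the world has none). Each returns a list of dicts, best first, with "conf" (0 to 1); they miss things now and then, are a little off and sometimes report something else, mostly with a low value. They report only what shows in the picture. A call takes as long as a camera call. They do not tell look-alikes from the thing itself.
- robot.boxes_of(thing, camera): "extent" ([left, top, right, bottom] in pixels, round what is visible of it).
- robot.silhouettes(thing, camera): "pixels" (384x512 bool, what is visible of it) and "extent" ([left, top, right, bottom] in pixels, round what is visible of it).
- robot.tip_of(thing, camera): "uv" ([column, row] in pixels: a listed point, or the origin of a listed thing).
Readings, each from a call of its own:
- robot.read_time(): time.
- robot.read_joint_pos(): joint angles.
- robot.read_joint_vel(): joint speeds.
- robot.read_tau(): joint torques, N m.
- robot.read_tcp_pos(): TCP position.
- robot.read_tool_rot(): TCP orientation.
- robot.read_contact_force(): force on the tool from outside, world axes, zero at the start.
- robot.read_ft_torque(): the same for the moment, N m.
- robot.read_gripper_width(): finger opening in m.
Only numpy, scipy, OpenCV 4.12 (cv2) and the standard library are available. Lean on these libraries where they do the work, as an engineer would, in place of code of your own. Each camera call takes 0.05 s, during which the arm holds its last target.

## Task

Swing the rack's keeper lever fully open, hang the steel caddy by its handle on both hooks with the wooden sleeve between them, then swing the keeper all the way back over the handle so the caddy is locked in. Leave the caddy hanging upright and still, and leave the sanding block, tape roll and wood offcut where they lie.

Things in the scene. Friction and masses are not known exactly. Their poses are not given: they have to be found in the camera images.
- caddy: Loose open metal box 70 (its x) x 164 (its y) x 55 mm high, 0.17 to 0.35 kg, with a rigid hoop handle standing up over its middle. Origin: centre of its underside; z up.
- caddy_grip (a point): Centre of the caddy's handle, 120 mm above its underside (57 mm free between bar and box). A level 10 mm steel bar along the caddy's y, straight to 68 mm either side of this point, on two uprights at y +-78 mm; a wooden sleeve, 16 mm thick and 40 mm long, surrounds its middle: grip it there, across the bar. Axes as the caddy's.
- rack: Fixed plywood rack. Origin on the bench below the hook seats; -x its open front, y along the hooks, z up. Base x -60 to 120, y -150 to 100, 12 mm thick. Back board at x = 95, y +-90. Top shelf: underside at z = 305, 16 thick, y +-90, front edge at x = 5 mm: it overhangs the hooks, so lean the tool 30 to 40 deg, fingers pointing down and to rack +x.
- hook_seat (a point): Where the bar's centre lies when hung: midway between the hooks, 169 mm above the bench. Axes as the rack's. Hooks: 8 mm rods at y = +-45 mm from the back board, dipping to the seat, then turned up; tips at x = -27 mm (front -31), 21 mm above this point. The bar's centre must pass 27 mm or more above this point over the tips, toward rack +x, then be lowered.
- keeper (a joint): Keeper lever's angle, rad. 0 = closed (stop): its flat arm, 88 mm long, reaches along rack +y over the right-hand hook, about 5 mm above a hung bar, and bars the hook. 1.31 = open (stop): arm swung toward the back board. Grows clockwise seen from above; stays where it is left (friction under 1 N at the knob).
- keeper_knob (a point): Mid-grip of the upright knob (black, round, 19 mm thick, 45 tall) at the end of the keeper's tail, 213 mm above the bench; knob top 233, tail's upper face 188. It is 75 mm from the pivot axis, in rack axes seen from above in direction -75 deg from it (right, a little back) when closed, -150 deg (toward the front, a little right) when open. Nothing above it.
- keeper_pivot (a point): Point on the keeper's upright pivot axis (steel post 16 mm in diameter at rack x = 0, y = -120 mm), at the knob's grip height.
- sander_mid (a point): Centre of a loose sanding block 65 x 112 x 36 mm, a bystander lying on the bench.
- tape_mid (a point): Centre of a loose roll of tape, 96 mm across, 25 mm high, a bystander lying flat on the bench.
- offcut_mid (a point): Centre of a loose wood offcut 45 x 90 x 30 mm, a bystander lying on the bench.
Not all that is in view belongs to the job. Of the things that look like the caddy, take the one that is farthest to the robot's right at the start.

How it is judged:
By the outcome, as a careful person would: the job done as asked, in the order asked, and still so for the second after the job is handed in, with the robot touching nothing.
It also fails if it takes over 69 s, if anything falls off the work surface, if the arm or the gripper's body presses on something with over 40 N, if the wrist force passes 120 N, or if a joint passes its speed limit or range.

## Working session

There is one attempt and no reset: what is moved stays moved. The work goes in short steps, each a Python script; the robot and the scene stay as the last script left them, time stands still between calls to the robot, and variables do not carry over. Pictures are saved under pics/ and viewed, and the job is handed in when it is done.

```bash
ls; mkdir -p pics
python3 - <<'E'
from station import robot
import cv2,numpy as np
for n in ("side","top"):
    im,d=robot.grab_frame(n); cv2.imwrite(f"pics/{n}0.png",im); np.save(f"pics/{n}0.npy",d)
    p=robot.camera_params(n); print(n,p["mtx"].tolist(),(-p["R"].T@p["t"]).round(3),p["R"].round(3).tolist())
    for t in ("caddy","caddy_grip","rack","hook_seat","keeper","keeper_knob","keeper_pivot"):
        r=robot.tip_of(t,n) if t!="keeper" else robot.boxes_of(t,n)
        print(t,[(np.round(a.get("uv",a.get("extent"))).tolist(),round(a["conf"],2)) for a in r])
print(robot.read_time(),robot.read_tool_rot())
E
```

```text
pics
side [[402.2302641368747, 0.0, 250.51139245985877], [0.0, 402.2302641368747, 190.55347985385785], [0.0, 0.0, 1.0]] [ 0.544 -1.161  0.798] [[1.0, 0.026, -0.001], [0.012, -0.485, -0.874], [-0.023, 0.874, -0.485]]
caddy [([208.0, 183.0], 0.98), ([255.0, 194.0], 0.87)]
caddy_grip [([206.0, 160.0], 0.85), ([258.0, 171.0], 0.8), ([212.0, 254.0], 0.5)]
rack [([286.0, 241.0], 0.81)]
hook_seat [([282.0, 198.0], 0.65)]
keeper [([279.0, 199.0, 294.0, 232.0], 0.71)]
keeper_knob [([285.0, 219.0], 0.53)]
keeper_pivot [([282.0, 202.0], 0.64), ([259.0, 195.0], 0.2)]
top [[396.8836513339525, 0.0, 252.6342670421457], [0.0, 396.8836513339525, 186.7229640750482], [0.0, 0.0, 1.0]] [ 0.398 -0.016  1.382] [[-0.027, -1.0, -0.004], [-0.997, 0.028, -0.074], [0.074, 0.002, -0.997]]
caddy [([184.0, 181.0], 0.77), ([161.0, 239.0], 0.58)]
caddy_grip [([177.0, 180.0], 0.76), ([154.0, 246.0], 0.59)]
rack [([186.0, 182.0], 0.71), ([271.0, 147.0], 0.59), ([249.0, 210.0], 0.46)]
hook_seat [([270.0, 142.0], 0.94), ([180.0, 177.0], 0.49)]
keeper [([284.0, 134.0, 341.0, 152.0], 0.89)]
keeper_knob [([338.0, 146.0], 0.83)]
keeper_pivot [([310.0, 144.0], 0.64)]
0.8 [-2.51701475e+00 -1.87985186e+00 -1.48936989e-04]
```

Run:
```python
import cv2
for n in("side","top"):
    im=cv2.imread(f"pics/{n}0.png")
    cv2.imwrite(f"pics/{n}0c.png",cv2.resize(im[60:330,90:430] if n=="side" else im[60:330,90:430],None,fx=2.2,fy=2.2,interpolation=cv2.INTER_CUBIC))
```

```text
(no output)
```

View pics/side0.png

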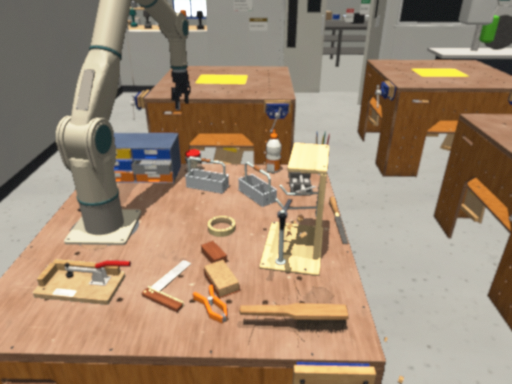

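View pics/top0.png

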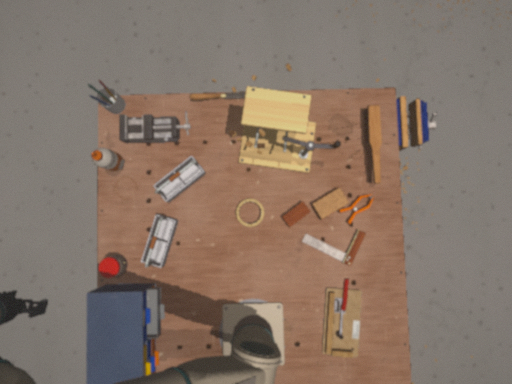

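```bash
ls pics
```

```text
side0.npy
side0.png
side0c.png
top0.npy
top0.png
top0c.png
```

View pics/top0c.png

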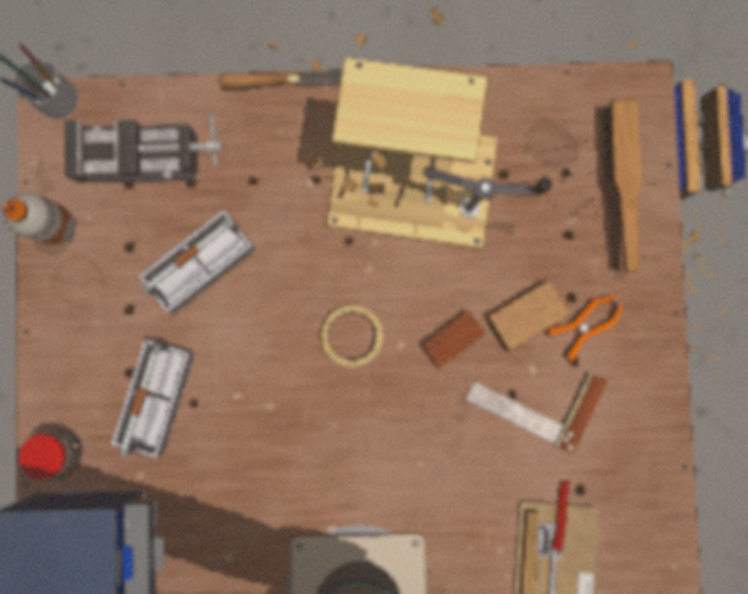

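View pics/side0c.png

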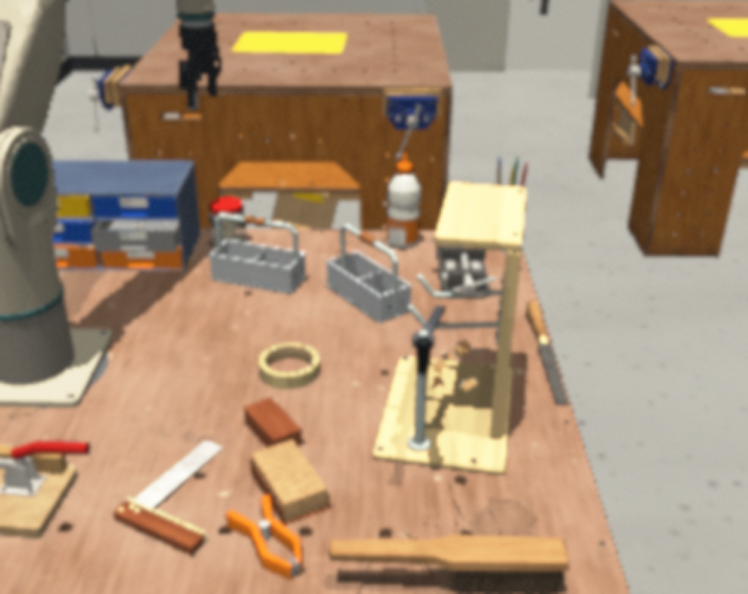

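```bash
cat > h.py <<'E'
import cv2,numpy as np
from station import robot
def cloud(n,d):
    p=robot.camera_params(n);K=p["mtx"];v,u=np.mgrid[:384,:512]
    c=np.stack([(u-K[0,2])/K[0,0]*d,(v-K[1,2])/K[1,1]*d,d],-1)
    return (c-p["t"])@p["R"]
def proj(n,X):
    p=robot.camera_params(n);c=p["R"]@np.asarray(X)+p["t"];q=p["mtx"]@c;return q[:2]/q[2]
def atz(n,uv,z):
    p=robot.camera_params(n);r=p["R"].T@np.linalg.solve(p["mtx"],[uv[0],uv[1],1.]);o=-p["R"].T@p["t"]
    return o+r*(z-o[2])/r[2]
E
python3 - <<'E'
from h import *
C=cloud("top",np.load("pics/top0.npy"))
z=C[...,2]
def rect(m,zz=None):
    m=m.astype(np.uint8); n,l,s,c=cv2.connectedComponentsWithStats(m)
    k=1+np.argmax(s[1:,4]); P=C[l==k][:,:2].astype(np.float32)
    r=cv2.minAreaRect(P); print(len(P),"med z",np.median(z[l==k]).round(4),[np.round(a,4) for a in r], cv2.boxPoints(r).round(3).tolist())
    return P
v,u=np.mgrid[:384,:512]
reg=(u>225)&(u<325)&(v>80)&(v<180)
P=rect(reg&(z>.30)&(z<.34))
print("bench z",np.median(z[230:260,270:300]))
print("corr base corners: ",[atz("top",((a/2.2+90-.3),(b/2.2+60-.3)),.012).round(4).tolist() for a,b in((330,225),(482,246),(497,137))])
print("knob",atz("top",(337,145),.233).round(4),"pivot",atz("top",(310,144),.2).round(4))
for (a,b,c,d,nm) in((150,210,150,210,"A"),(135,185,205,275,"B")):
    reg=(u>a)&(u<b)&(v>c)&(v<d); print(nm);rect(reg&(z>.02)&(z<.075)); 
    m=reg&(z>.10); print("handle",m.sum(),C[m].mean(0) if m.any() else "")
    print(np.histogram(z[reg],bins=np.arange(-.01,.15,.01)))
for n,t in (("top","caddy_grip"),):
    robot.grab_frame
print("grip",atz("top",(177,180),.128).round(4), "seat",atz("top",(270,142),.169).round(4))
S=cloud("side",np.load("pics/side0.npy"))
for uv in((282,232),(282,220),(283,214)): print(uv,S[uv[1]-1:uv[1]+2,uv[0]-1:uv[0]+2].reshape(-1,3).round(3)[[1,4,7]].tolist())
E
```

```text
2588 med z 0.3207 [array([ 0.6871, -0.0823]), array([0.1798, 0.1083]), np.float64(80.3363)] [[0.6190000176429749, -0.16200000047683716], [0.7250000238418579, -0.18000000715255737], [0.7559999823570251, -0.003000000026077032], [0.6489999890327454, 0.014999999664723873]]
bench z -0.0004146343191369257
corr base corners:  [[0.5871, 0.0297, 0.012], [0.547, -0.2091, 0.012], [0.7207, -0.2396, 0.012]]
knob [ 0.5986 -0.2633  0.233 ] pivot [ 0.6097 -0.1894  0.2   ]
A
384 med z 0.0483 [array([0.5332, 0.2357]), array([0.0717, 0.1656]), np.float64(36.5311)] [[0.45500001311302185, 0.2809999883174896], [0.5540000200271606, 0.14800000190734863], [0.6110000014305115, 0.19099999964237213], [0.5130000114440918, 0.3240000009536743]]
handle 207 [0.51908896 0.20781335 0.25733308]
(array([1305, 1514,   61,   63,   64,   87,  162,    5,    4,    3,    6,
          2,   31,  147,    5]), array([-0.01,  0.  ,  0.01,  0.02,  0.03,  0.04,  0.05,  0.06,  0.07,
        0.08,  0.09,  0.1 ,  0.11,  0.12,  0.13,  0.14]))
B
429 med z 0.0475 [array([0.3264, 0.3066]), array([0.0711, 0.1677]), np.float64(71.9055)] [[0.23600000143051147, 0.29899999499320984], [0.39500001072883606, 0.24699999392032623], [0.4169999957084656, 0.3140000104904175], [0.257999986410141, 0.3659999966621399]]
handle 210 [0.33283684 0.28136126 0.21877139]
(array([1230, 1407,   64,   70,   80,   93,  178,    5,    5,    4,    4,
          4,   33,  154,    3]), array([-0.01,  0.  ,  0.01,  0.02,  0.03,  0.04,  0.05,  0.06,  0.07,
        0.08,  0.09,  0.1 ,  0.11,  0.12,  0.13,  0.14]))
grip [0.519  0.2263 0.128 ] seat [ 0.6249 -0.0707  0.169 ]
(282, 232) [[0.61, -0.199, 0.132], [0.61, -0.198, 0.128], [0.61, -0.198, 0.124]]
(282, 220) [[0.603, -0.276, 0.223], [0.603, -0.277, 0.221], [0.603, -0.275, 0.216]]
(283, 214) [[0.606, -0.264, 0.234], [0.606, -0.267, 0.233], [0.605, -0.274, 0.234]]
```

```bash
cat >> h.py <<'E'
from scipy.spatial.transform import Rotation as Ro
YAW=np.deg2rad(-9.7); EX=np.array([np.cos(YAW),np.sin(YAW),0]);EY=np.array([-np.sin(YAW),np.cos(YAW),0]);UZ=np.array([0,0,1.])
SEAT=np.array([.6303,-.0718,.169]); RO=np.array([SEAT[0],SEAT[1],0]); 
def rk(x,y,z): return RO+EX*x+EY*y+UZ*z
PIV=rk(0,-.12,.213)
def lean(cdir,th,flip=False):
    "fingers down, leaning th to unit horizontal cdir; jaws in the lean plane"
    c=np.array([np.cos(cdir),np.sin(cdir),0]); a=np.sin(th)*c-np.cos(th)*UZ; j=np.cos(th)*c+np.sin(th)*UZ
    if flip:j=-j
    R=np.stack([j,np.cross(a,j),a],1); return R
def tcp(g,R): return np.asarray(g)+.019*R[:,2]
def rv(R): return Ro.from_matrix(R).as_rotvec()
E
python3 - <<'E'
from h import *
im=cv2.imread("pics/top0.png");C=cloud("top",np.load("pics/top0.npy"));z=C[...,2]
v,u=np.mgrid[:384,:512]
m=(u>150)&(u<210)&(v>150)&(v<210)&(z>.11)&(z<.14)
P=C[m];c=P.mean(0);w,V=np.linalg.eigh(np.cov(P[:,:2].T));d=V[:,1];t=(P[:,:2]-c[:2])@d
print(c,np.rad2deg(np.arctan2(d[1],d[0])),t.min(),t.max(),"mid",c[:2]+d*(t.min()+t.max())/2, "med",np.median(P,0))
hsv=cv2.cvtColor(im,cv2.COLOR_BGR2HSV); s=m&(hsv[...,1]>90); print("sleeve",s.sum(),C[s].mean(0),((C[s][:,:2]-c[:2])@d).min(),((C[s][:,:2]-c[:2])@d).max())
S=cloud("side",np.load("pics/side0.npy"));
m=(u>235)&(u<285)&(v>150)&(v<205)&(S[...,2]>.113)&(S[...,2]<.14)&(S[...,0]>.4)&(S[...,0]<.62)&(S[...,1]>.1)&(S[...,1]<.33)
P=S[m];c=P.mean(0);t=(P[:,:2]-c[:2])@d;print("side",len(P),c,t.min(),t.max(),"mid",c[:2]+d*(t.min()+t.max())/2)
# knob
C3=C; m=(u>325)&(u<350)&(v>135)&(v<158)&(z>.215)&(z<.25);print("knob top",m.sum(),C[m].mean(0))
m=(u>270)&(u<300)&(v>195)&(v<240)&(S[...,2]>.195)&(S[...,2]<.25)&(S[...,1]<-.24)&(S[...,1]>-.3);print("knob side",m.sum(),S[m].mean(0),S[m].min(0),S[m].max(0))
print("PIV",PIV)
# IK tests
def tryik(n,g,R):
    q=robot.ik(tcp(g,R),rv(R)); print(n,None if q is None else np.round(q,2))
for k in (0.21,.7,1.31,0):
    an=YAW-np.deg2rad(75)-k; n=PIV+.075*np.array([np.cos(an),np.sin(an),0])
    for f in(0,1):
        tryik(f"knob{k} {f} {n.round(3)}",n,lean(an+np.pi/2,0,f)); 
    for f in(0,1):tryik(f" radial{f}",n,lean(an,0,f))
for f in(0,1):
  for th in(.52,.61,.7):
    tryik(f"pick{f}{th}",[.527,.231,.12],lean(np.deg2rad(36.7),th,f)); tryik("pre",rk(-.11,0,.215),lean(YAW,th,f)); tryik("hang",SEAT,lean(YAW,th,f))
E
```

```text
[0.53355255 0.23442001 0.12377536] 126.96232546698944 -0.07938566642977331 0.08188338643626239 mid [0.53280163 0.23541789] med [0.53237656 0.23552141 0.12417697]
sleeve 43 [0.53259241 0.23563956 0.12683057] -0.015878007025396376 0.018684712943565936
side 86 [0.5364277 0.2251848 0.123029 ] -0.0677101037780361 0.08823911869842944 mid [0.53025576 0.23338646]
knob top 38 [ 0.60436609 -0.26384567  0.23017779]
knob side 96 [ 0.60320013 -0.27137547  0.21784542] [ 0.59518484 -0.27736833  0.1950673 ] [ 0.61200544 -0.26074501  0.23508484]
PIV [ 0.61008127 -0.19008442  0.213     ]
knob0.21 0 [ 0.601 -0.265  0.213] [-0.    0.77  0.69  1.55 -0.55  1.02  0.72]
knob0.21 1 [ 0.601 -0.265  0.213] [-0.18  0.96  1.14  1.55 -0.91  1.24 -2.14]
 radial0 [-0.11  0.86  0.94  1.55 -0.75  1.12 -0.69]
 radial1 [ 0.26  0.68  0.2   1.54 -0.15  0.93  1.96]
knob0.7 0 [ 0.567 -0.252  0.213] [-0.09  0.76  0.82  1.66 -0.64  1.01  0.34]
knob0.7 1 [ 0.567 -0.252  0.213] [ 0.4   0.63 -0.04  1.64  0.03  0.87  2.88]
 radial0 [-0.21  0.91  1.14  1.66 -0.89  1.18 -1.02]
 radial1 [ 0.16  0.65  0.35  1.65 -0.27  0.89  1.58]
k
[... 642 characters left out ...]
  2.11  1.79  0.36 -1.84]
pick00.61 [ 0.11  0.78 -0.72  2.34  2.56  0.55 -2.19]
pre [ 0.71  0.59 -1.06  2.41  1.95  0.71 -2.08]
hang [ 0.6   0.75 -0.87  2.18  1.99  0.67 -1.96]
pick00.7 [ 0.16  0.85 -0.78  2.4   2.68  0.71 -2.26]
pre None
hang [ 0.69  0.86 -1.06  2.25  2.12  0.9  -2.03]
pick10.52 [-0.06  0.69 -0.48  2.28  2.62  0.33  0.82]
pre [ 0.5   0.45 -0.69  2.34  1.81  0.41  1.19]
hang [ 0.38  0.63 -0.51  2.11  1.79  0.36  1.3 ]
pick10.61 [ 0.06  0.76 -0.65  2.34  2.65  0.52  0.85]
pre [ 0.25  0.42 -0.36  2.43  2.39  0.39  0.59]
hang [ 0.38  0.64 -0.51  2.19  2.18  0.44  0.92]
pick10.7 [ 0.05  0.79 -0.61  2.41  2.86  0.67  0.67]
pre None
hang [ 0.27  0.64 -0.36  2.26  2.54  0.52  0.53]
```

```bash
cat >> h.py <<'E'
def kn(k,r=.075):
    an=YAW-np.deg2rad(75)-k; return PIV+r*np.array([np.cos(an),np.sin(an),0]), lean(an+np.pi/2,0)
E
python3 - <<'E'
from h import *
T=robot.read_time
print(T())
R=lean(kn(.17)[0][0]*0+YAW,0)
p,R=kn(.17)
robot.move_to([.42,.15,.44],rv(R));print(T())
robot.move_to(tcp(p+UZ*.18,R),rv(R));print(T(),robot.read_tcp_pos(),np.round(robot.read_joint_pos(),2))
im,d=robot.grab_frame("top");cv2.imwrite("pics/top1.png",im)
print([ (a["uv"],a["conf"]) for a in robot.tip_of("keeper_knob","top")])
im,d=robot.grab_frame("side");cv2.imwrite("pics/side1.png",cv2.resize(im[100:280,200:360],None,fx=3.5,fy=3.3))
E
```

```text
0.8
2.8417
4.5167 [ 0.60504692 -0.26309659  0.37418966] [-0.04  0.65  0.81  1.29 -0.46  1.4   0.67]
[]
```

View pics/side1.png

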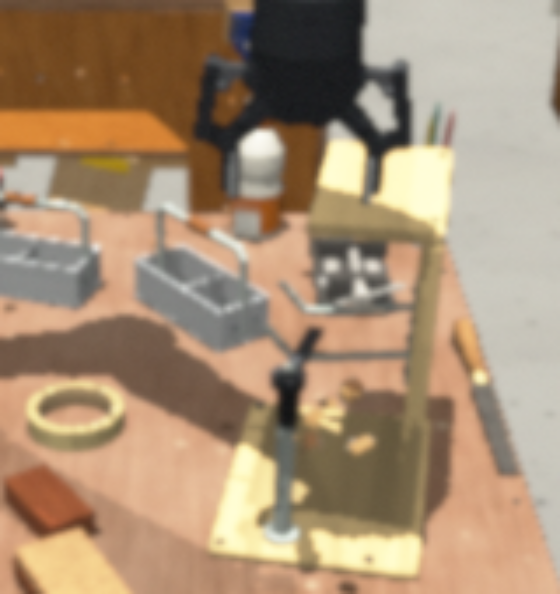

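Run:
```python
from h import *
T=robot.read_time
p,R=kn(.17)
print(robot.move_straight(tcp(p+UZ*.003,R),v=.12,max_force=8),T())
robot.clamp(20);print("w",robot.read_gripper_width(),robot.read_contact_force().round(1),T())
for k in np.arange(.17,1.33,.19)[1:]:
    p,R=kn(k); s=robot.move_straight(tcp(p+UZ*.003,R),ori=rv(R),v=.1,max_force=15)
    print(round(k,2),s,robot.read_contact_force().round(1),robot.read_gripper_width().__round__(4),T())
    if s: break
p,R=kn(1.33); s=robot.move_straight(tcp(p+UZ*.003,R),ori=rv(R),v=.05,max_force=15);print(s,robot.read_contact_force().round(1),T())
print(robot.read_tcp_pos(),p)
```

```text
False 6.2917
w 0.018513321372860634 [0.1 0.7 0.9] 6.9083
0.36 False [-0.4 -1.1  0.2] 0.0185 7.25
0.55 False [-2.2 -3.1  1.9] 0.0187 7.5917
0.74 False [-3.1 -3.5  1. ] 0.0186 7.9333
0.93 False [-4.5 -4.4  1.4] 0.0183 8.275
1.12 False [-5.1 -3.3  2.6] 0.0186 8.6167
1.31 False [-5.9 -4.   3.2] 0.0187 8.9583
False [-6.3 -4.3  3. ] 9.2083
[ 0.53799571 -0.21601962  0.1970584 ] [ 0.53920866 -0.21462157  0.213     ]
```

Run:
```python
from h import *
T=robot.read_time
for k in (1.36,1.39,1.42):
    p,R=kn(k); R=kn(1.33)[1]
    s=robot.move_straight(tcp(p+UZ*.003,R),v=.05,max_force=12);print(k,s,robot.read_contact_force().round(1),T())
    if s:break
robot.open(); print(robot.read_contact_force().round(1))
q=robot.read_tcp_pos(); robot.move_straight(q+UZ*.15,v=.25)
robot.move_straight([.45,-.05,.42],v=.4);print(T())
im,d=robot.grab_frame("top");cv2.imwrite("pics/top2.png",cv2.resize(im[70:220,200:370],None,fx=4,fy=4))
C=cloud("top",d);v,u=np.mgrid[:384,:512];z=C[...,2]
m=(C[...,0]>.5)&(C[...,0]<.6)&(C[...,1]>-.27)&(C[...,1]<-.17)&(z>.215)&(z<.25)
print(m.sum(),C[m].mean(0),kn(1.31)[0])
```

```text
1.36 False [-2.8 -9.  -1.5] 9.4583
1.39 False [ -1.5 -14.   -5.5] 9.7083
1.42 False [  1.4 -18.6  -9.5] 9.9583
[-0.7 -0.8  0.3]
12.15
38 [ 0.53821468 -0.21483044  0.22966939] [ 0.53971354 -0.21603402  0.213     ]
```

View pics/top2.png

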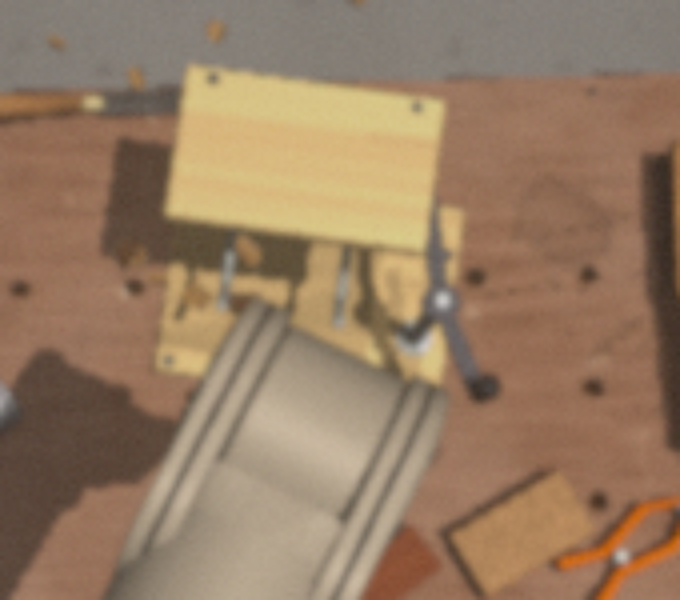

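Run:
```python
from h import *
T=robot.read_time
for y in(-.045,.045):
    print((proj("top",rk(-.027,y,.19))-[200,70])*4, (proj("top",rk(0.,y,.165))-[200,70])*4)
R=lean(np.deg2rad(36.9),.55,1);g=np.array([.5325,.2353,.12])
pre=tcp(g,R)-R[:,2]*.12
robot.move_to(pre+UZ*.08,rv(R));print(T(),np.round(robot.read_joint_pos(),2))
robot.move_straight(pre,v=.2)
im,d=robot.grab_frame("side");cv2.imwrite("pics/side3.png",cv2.resize(im[80:230,180:330],None,fx=4,fy=4))
print(T())
# feasibility of the carry
for x in(-.12,-.1,-.08):
    Rh=lean(YAW,.55,1); q=robot.ik(tcp(rk(x,0,.215),Rh),rv(Rh)); print(x,None if q is None else np.round(q,2))
```

```text
[336.17053781 318.94124432] [338.48836302 290.16106083]
[218.61454555 302.41423102] [223.49696646 274.02578289]
13.3 [-0.67  0.23  0.41  2.26 -1.09  0.3  -1.8 ]Traceback (most recent call last):
  File "<stdin>", line 8, in <module>
station.PlanningError: the arm cannot follow that straight line within its joint ranges
```

```bash
sed -i 's/SEAT=np.array(\[.6303,-.0718/SEAT=np.array([.6300,-.0738/; s/^PIV=.*/PIV=np.array([.6100,-.1900,.213])/' h.py
python3 - <<'E'
from h import *
T=robot.read_time
print(robot.read_tcp_pos())
robot.move_joints([.25,.17,-.36,2.38,2.39,.39,.59]);print(T(),robot.read_tcp_pos())
R=lean(np.deg2rad(36.9),.55,1);g=np.array([.5325,.2353,.12])
for nm,gg,RR in [("pre",g-R[:,2]*.1,R),("pick",g,R),("lift",g+UZ*.11,R)]+[(f"h{x},{th}",rk(x,0,.21),lean(YAW,th,1)) for x in(-.12,-.1,-.08,0) for th in(.53,.55,.6)]:
    q=robot.ik(tcp(gg,RR),rv(RR)); print(nm,None if q is None else np.round(q,2))
E
```

```text
[0.49181125 0.20217743 0.28623639]
16.2167 [ 0.5741816  -0.05891005  0.35539842]
pre [ 0.26  0.55 -0.87  2.34  2.04  0.32  1.4 ]
pick [-0.13  0.68 -0.37  2.29  2.89  0.34  0.55]
lift [ 0.22  0.55 -0.87  2.2   1.6   0.31  1.82]
h-0.12,0.53 [ 0.2   0.4  -0.27  2.39  2.22  0.26  0.76]
h-0.12,0.55 [ 0.22  0.4  -0.31  2.4   2.29  0.3   0.7 ]
h-0.12,0.6 [ 0.26  0.42 -0.37  2.45  2.41  0.4   0.57]
h-0.1,0.53 [ 0.25  0.42 -0.33  2.34  2.09  0.26  0.92]
h-0.1,0.55 [ 0.2   0.42 -0.27  2.36  2.25  0.27  0.74]
h-0.1,0.6 [ 0.25  0.44 -0.34  2.4   2.38  0.37  0.61]
h-0.08,0.53 [ 0.25  0.44 -0.33  2.29  1.99  0.25  1.03]
h-0.08,0.55 [ 0.2   0.44 -0.26  2.31  2.18  0.24  0.83]
h-0.08,0.6 [ 0.23  0.45 -0.31  2.35  2.36  0.34  0.65]
h0,0.53 [ 0.27  0.52 -0.33  2.09  1.53  0.23  1.54]
h0,0.55 [ 0.29  0.53 -0.35  2.11  1.68  0.25  1.39]
h0,0.6 [ 0.26  0.53 -0.33  2.15  2.04  0.27  1.02]
```

Run:
```python
from h import *
T=robot.read_time
TH=.63
R=lean(np.deg2rad(36.9),TH,1);g=np.array([.5325,.2353,.12])
pre=g-R[:,2]*.11
robot.move_to(tcp(pre+UZ*.05,R),rv(R));print(T(),np.round(robot.read_joint_pos(),2))
for d in (.11,.08,.05,0):
    q=robot.ik(tcp(g-R[:,2]*d,R),rv(R)); print(d,None if q is None else np.round(q,2))
im,d=robot.grab_frame("side");cv2.imwrite("pics/side3.png",cv2.resize(im[80:230,180:330],None,fx=4,fy=4))
try:
    robot.move_straight(tcp(pre,R),v=.2); print("pre ok",T(),np.round(robot.read_joint_pos(),2))
except robot.PlanningError as e: print(e)
```

```text
17.3167 [ 0.44  0.46 -1.04  2.37  2.01  0.29  1.43]
0.11 [ 0.43  0.65 -1.12  2.43  2.16  0.53  1.32]
0.08 [ 0.39  0.75 -1.11  2.41  2.18  0.61  1.32]
0.05 [ 0.35  0.83 -1.11  2.39  2.21  0.68  1.33]
0 [ 0.31  0.97 -1.1   2.33  2.25  0.78  1.36]
pre ok 17.7667 [ 0.43  0.65 -1.11  2.43  2.16  0.52  1.31]
```

View pics/side3.png

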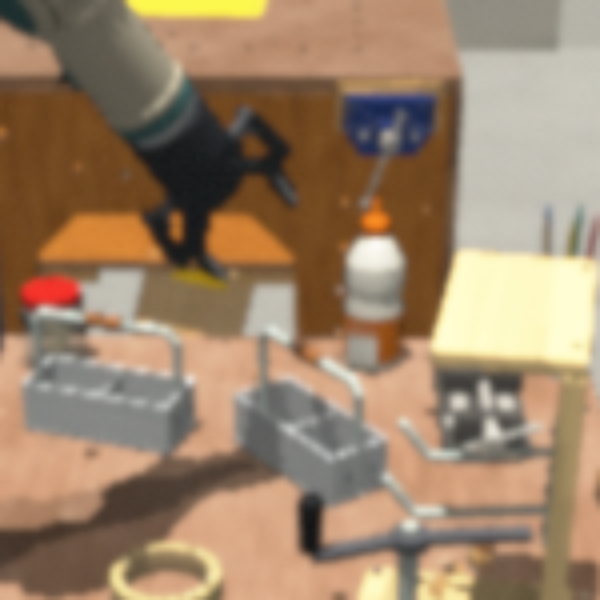

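Run:
```python
from h import *
T=robot.read_time
TH=.63
R=lean(np.deg2rad(36.9),TH,1);g=np.array([.5325,.2353,.12])
s=robot.move_straight(tcp(g,R),v=.12,max_force=10);print(s,robot.read_contact_force().round(1),T())
if not s:
    robot.clamp(60);print("w",robot.read_gripper_width(),robot.read_contact_force().round(1),T())
    robot.move_straight(tcp(g+UZ*.02,R),v=.08);f=robot.read_contact_force();print(f.round(1),T(),robot.read_ft_torque().round(2))
im,d=robot.grab_frame("side");cv2.imwrite("pics/side4.png",cv2.resize(im[80:230,180:330],None,fx=4,fy=4))
print(np.round(robot.read_joint_pos(),2))
for nm,gg,RR in [("lift",g+UZ*.1,R),("lift7",g+UZ*.07,R)]+[(f"h{x}",rk(x,0,.205),lean(YAW,TH,1)) for x in(-.12,-.1,-.08,0)]:
    q=robot.ik(tcp(gg,RR),rv(RR)); print(nm,None if q is None else np.round(q,2))
```

```text
False [-0.8  0.5  0.3] 18.8333
w 0.01428079403262142 [-0.5 -1.1  3.3] 19.4833
[-0.6 -0.6 -4.5] 19.8833 [-0.62  0.78  0.05]
[ 0.29  0.88 -1.04  2.33  2.25  0.68  1.31]
lift [ 0.31  0.63 -1.    2.27  2.01  0.43  1.45]
lift7 [ 0.3   0.73 -1.03  2.3   2.12  0.53  1.38]
h-0.12 [ 0.73  0.65 -1.12  2.47  2.01  0.82  0.99]
h-0.1 [ 0.72  0.65 -1.09  2.42  2.    0.79  1.04]
h-0.08 [ 0.71  0.66 -1.05  2.37  1.98  0.76  1.08]
h0 [ 0.64  0.69 -0.92  2.17  1.9   0.64  1.26]
```

View pics/side4.png

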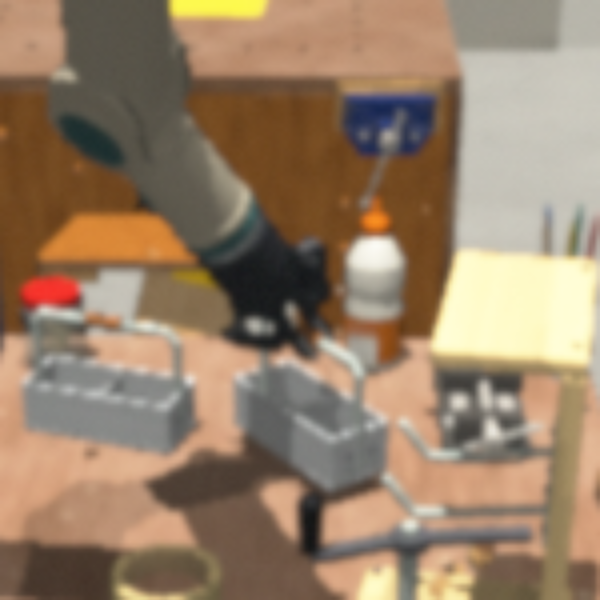

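Run:
```python
from h import *
T=robot.read_time
TH=.63
R=lean(np.deg2rad(36.9),TH,1);g=np.array([.5325,.2353,.12])
robot.move_straight(tcp(g+UZ*.095,R),v=.15)
Rh=lean(YAW,TH,1)
try: robot.move_straight(tcp(rk(-.09,0,.215),Rh),ori=rv(Rh),v=.18)
except robot.PlanningError as e:
    print(e); robot.move_to(tcp(rk(-.09,0,.215),Rh),rv(Rh))
print(T(),np.round(robot.read_joint_pos(),2),robot.read_contact_force().round(1))
robot.dwell(.2)
for n in("top","side"):
    im,d=robot.grab_frame(n);cv2.imwrite(f"pics/{n}5.png",cv2.resize(im[70:220,210:360],None,fx=4,fy=4)); np.save(f"pics/{n}5.npy",d)
```

```text
22.4167 [ 0.67  0.59 -0.98  2.38  2.    0.68  1.04] [ 0.1 -0.3 -2.9]
```

View pics/side5.png

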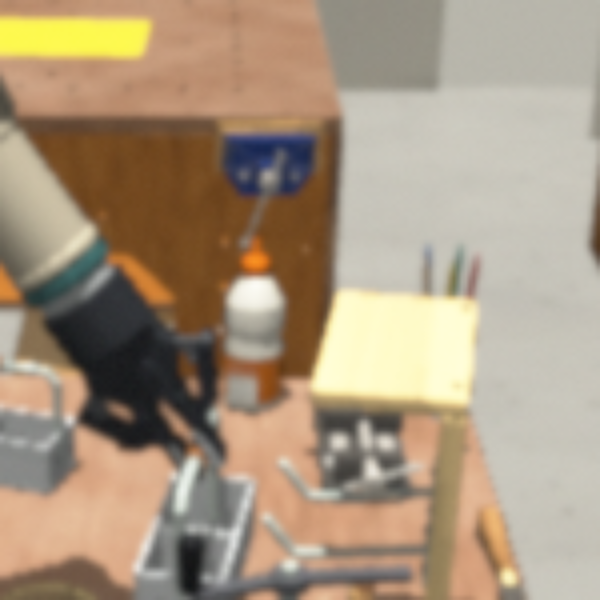

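View pics/top5.png

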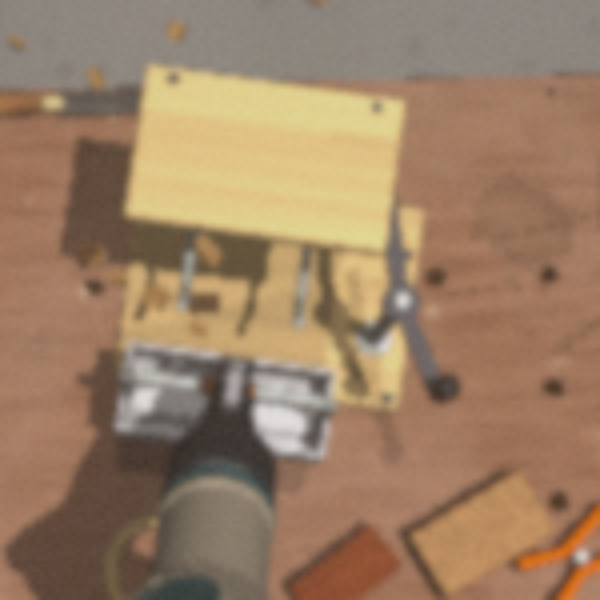

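Run:
```python
from h import *
for n in("top","side"):
    C=cloud(n,np.load(f"pics/{n}5.npy")); L=(C-RO)@np.stack([EX,EY,UZ],1)
    m=(abs(L[...,0]+.09)<.03)&(abs(L[...,1])<.085)&(abs(L[...,1])>.045)&(L[...,2]>.2)&(L[...,2]<.24)
    P=L[m]; print(n,"bar rack frame",m.sum(),P.mean(0).round(4),P.min(0).round(3),P.max(0).round(3), "slope",np.polyfit(P[:,1],P[:,0],1).round(4),np.polyfit(P[:,1],P[:,2],1).round(4))
    m=(abs(L[...,0]+.01)<.03)&(abs(abs(L[...,1])-.045)<.02)&(L[...,2]>.15)&(L[...,2]<.205)
    for s in(1,-1):
        P=L[m&(L[...,1]*s>0)]
        if len(P): print(" hook",s,len(P),P.mean(0).round(4),P.min(0).round(3),P.max(0).round(3))
```

```text
top bar rack frame 85 [-0.089   0.0078  0.2165] [-0.094 -0.08   0.203] [-0.084  0.083  0.223] slope [-0.002 -0.089] [0.0057 0.2165]
 hook 1 39 [-0.0047  0.0461  0.1719] [-0.03   0.042  0.159] [0.02  0.05  0.191]
 hook -1 38 [-0.0061 -0.0432  0.1717] [-0.031 -0.047  0.157] [ 0.017 -0.04   0.193]
side bar rack frame 49 [-0.0888 -0.0432  0.2135] [-0.095 -0.082  0.2  ] [-0.085  0.076  0.222] slope [ 0.0135 -0.0882] [0.034  0.2149]
 hook 1 44 [-0.0096  0.0434  0.1709] [-0.029  0.038  0.159] [0.017 0.048 0.191]
 hook -1 56 [-0.0067 -0.0466  0.1695] [-0.03  -0.054  0.157] [ 0.02  -0.042  0.19 ]
```

Run:
```python
from h import *
T=robot.read_time
Rh=lean(YAW,.63,1)
s=robot.move_straight(tcp(rk(0,0,.213),Rh),v=.1,max_force=8);print(s,robot.read_contact_force().round(1),T())
if not s:
    robot.dwell(.2);f0=robot.read_contact_force()
    s=robot.move_straight(tcp(rk(0,0,.175),Rh),v=.08,max_force=6);print(s,f0.round(1),robot.read_contact_force().round(1))
    if not s: s=robot.move_straight(tcp(rk(0,0,.166),Rh),v=.03,max_force=3);print(s,robot.read_contact_force().round(1))
p=robot.read_tcp_pos()-.019*Rh[:,2]-RO; print("grasp rack",p@EX,p@EY,p[2],T())
for n in("top","side"):
    im,d=robot.grab_frame(n);cv2.imwrite(f"pics/{n}6.png",cv2.resize(im[70:260,200:370],None,fx=3.5,fy=3.1)); np.save(f"pics/{n}6.npy",d)
```

```text
True [-1.4  0.6 -3.5] 23.4917
grasp rack -0.008977749612821335 -0.0003849599521963907 0.2115741696747511 23.4917
```

View pics/side6.png

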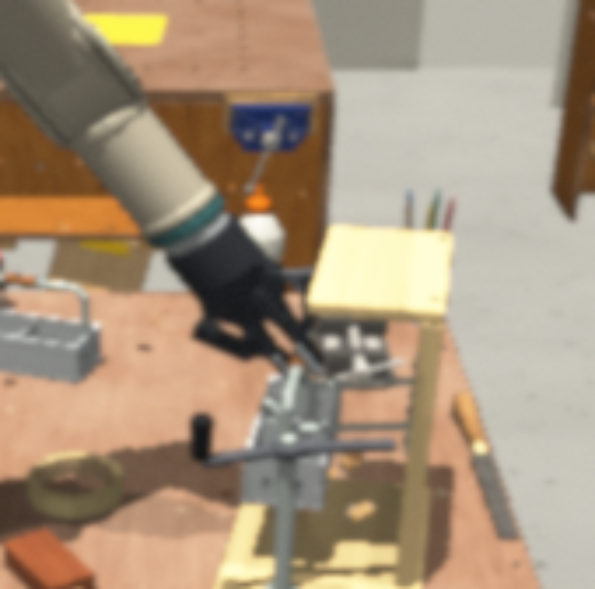

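Run:
```python
from h import *
robot.dwell(.1);print(robot.read_contact_force().round(1),robot.read_ft_torque().round(2))
for n in("top","side"):
    C=cloud(n,np.load(f"pics/{n}6.npy")); L=(C-RO)@np.stack([EX,EY,UZ],1)
    m=(L[...,0]>-.1)&(L[...,0]<.06)&(abs(L[...,1])<.09)&(L[...,2]>.2)&(L[...,2]<.34)
    P=L[m]
    for z in np.arange(.2,.34,.01):
        Q=P[(P[:,2]>=z)&(P[:,2]<z+.01)]
        if len(Q): print(n,z.round(2),len(Q),"x",Q[:,0].min().round(3),Q[:,0].max().round(3),"y",Q[:,1].min().round(3),Q[:,1].max().round(3))
```

```text
[ 0.3 -0.9 -3.9] [ 0.11  1.05 -0.  ]
top 0.2 14 x -0.012 -0.003 y -0.079 0.083
top 0.21 129 x -0.014 -0.0 y -0.075 0.076
top 0.22 7 x -0.008 0.002 y -0.017 0.064
top 0.24 10 x -0.012 -0.006 y -0.013 0.013
top 0.25 13 x -0.018 0.003 y -0.016 0.013
top 0.26 12 x -0.03 -0.006 y -0.017 0.015
top 0.27 6 x -0.032 -0.027 y -0.017 0.015
top 0.28 5 x -0.038 -0.035 y -0.017 0.017
top 0.29 8 x -0.04 -0.008 y -0.01 0.019
top 0.3 69 x -0.032 0.006 y -0.087 0.037
top 0.31 547 x -0.075 0.06 y -0.089 0.09
top 0.32 912 x -0.079 0.06 y -0.088 0.09
top 0.33 59 x -0.091 -0.047 y -0.033 0.037
side 0.2 34 x -0.029 0.013 y -0.083 0.077
side 0.21 111 x -0.069 0.013 y -0.076 0.053
side 0.22 109 x -0.095 0.012 y -0.018 0.015
side 0.23 80 x -0.097 0.003 y -0.017 0.013
side 0.24 73 x -0.099 -0.004 y -0.02 0.013
side 0.25 79 x -0.096 0.005 y -0.021 0.011
side 0.26 97 x -0.095 0.002 y -0.024 0.014
side 0.27 82 x -0.099 -0.004 y -0.023 0.007
side 0.28 77 x -0.1 -0.005 y -0.028 0.004
side 0.29 89 x -0.098 -0.002 y -0.038 0.003
side 0.3 117 x -0.1 0.056 y -0.089 0.007
side 0.31 183 x -0.1 0.058 y -0.09 0.078
side 0.32 517 x -0.099 0.06 y -0.089 0.087
side 0.33 73 x -0.099 -0.049 y -0.041 0.002
```

View pics/top6.png

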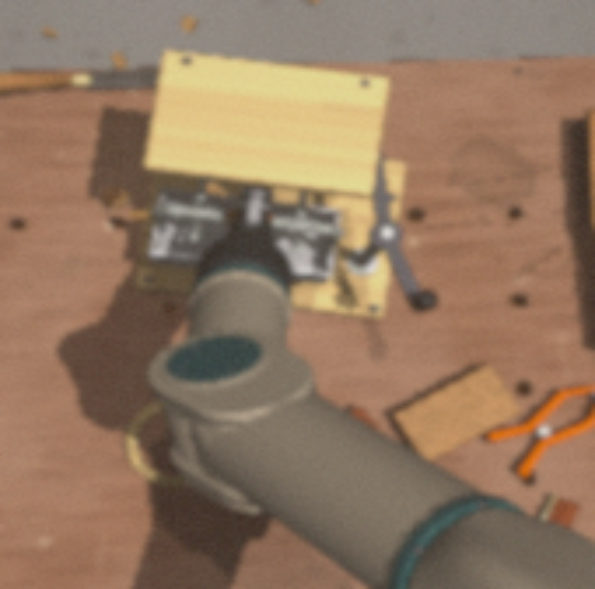

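Run:
```python
from h import *
T=robot.read_time
Rh=lean(YAW,.63,1)
def st():
    p=robot.read_tcp_pos()-.019*Rh[:,2]-RO; print("grasp rack",(p@EX).round(4),(p@EY).round(4),p[2].round(4),robot.read_contact_force().round(1),T())
for x,z,v,f in((-.004,.197,.05,10),(0,.185,.05,10),(0,.175,.04,8),(0,.166,.03,3)):
    s=robot.move_straight(tcp(rk(x,0,z),Rh),v=v,max_force=f);print(s);st()
    if s:break
robot.dwell(.1);st()
for n in("top","side"):
    im,d=robot.grab_frame(n);cv2.imwrite(f"pics/{n}7.png",cv2.resize(im[70:260,200:370],None,fx=3.5,fy=3.1)); np.save(f"pics/{n}7.npy",d)
    C=cloud(n,d); L=(C-RO)@np.stack([EX,EY,UZ],1)
    m=(abs(L[...,0])<.012)&(abs(L[...,1])<.083)&(abs(L[...,1])>.055)&(L[...,2]>.155)&(L[...,2]<.2)
    P=L[m];print(n,len(P),P.mean(0).round(4),P.min(0).round(3),P.max(0).round(3))
```

```text
False
grasp rack -0.0042 0.0001 0.1963 [-0.9 -0.4 -3.2] 24.15
False
grasp rack -0.0002 -0.0 0.1844 [ 0.4 -0.1 -2.9] 24.55
False
grasp rack -0.0002 0.0 0.1745 [ 0.5 -0.6 -3.8] 24.95
True
grasp rack 0.0006 0.0001 0.1686 [-2.7 -0.5  5.7] 25.25
grasp rack 0.0006 0.0001 0.1687 [-1.2 -0.7  4.5] 25.35
top 59 [0.0014 0.0021 0.1688] [-0.003 -0.08   0.156] [0.007 0.082 0.177]
side 17 [ 0.0023 -0.0581  0.1713] [-0.003 -0.073  0.166] [0.012 0.056 0.175]
```

View pics/side7.png

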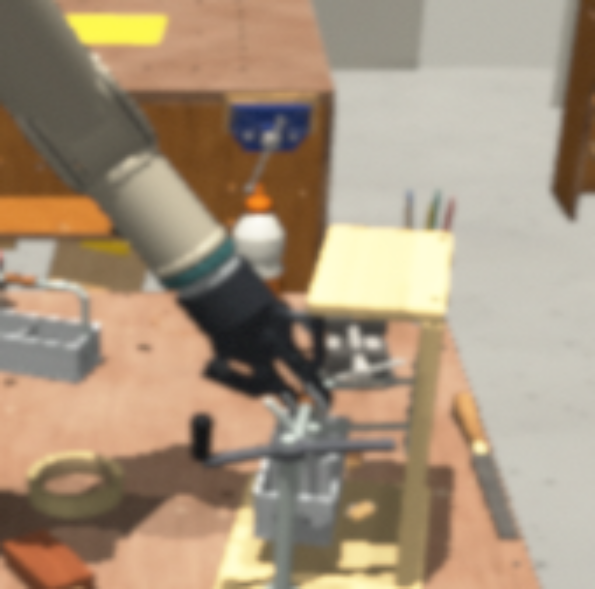

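Run:
```python
from h import *
T=robot.read_time
Rh=lean(YAW,.63,1)
robot.open();print(T(),robot.read_contact_force().round(1))
q=robot.read_tcp_pos()
s=robot.move_straight(q-Rh[:,2]*.13,v=.12,max_force=8);print(s,robot.read_contact_force().round(1),T(),np.round(robot.read_joint_pos(),2))
for n in("top","side"):
    im,d=robot.grab_frame(n);cv2.imwrite(f"pics/{n}8.png",cv2.resize(im[70:260,200:370],None,fx=3.5,fy=3.1)); np.save(f"pics/{n}8.npy",d)
    C=cloud(n,d); L=(C-RO)@np.stack([EX,EY,UZ],1)
    m=(abs(L[...,0])<.012)&(abs(L[...,1])<.083)&(abs(L[...,1])>.055)&(L[...,2]>.155)&(L[...,2]<.2)
    P=L[m];print(n,len(P),P.mean(0).round(4),P.min(0).round(3),P.max(0).round(3))
for k in (1.31,):
    p,R=kn(k)
    for f in(0,.15):
        for RR in (R,lean(YAW-np.deg2rad(75)-k+np.pi/2,0,1),):
            x=robot.ik(tcp(p+UZ*f,RR),rv(RR));print(f,None if x is None else np.round(x,2))
```

```text
26.1417 [-0.7 -0.5  0.3]
False [ 0.1 -0.3  0.3] 27.375 [ 0.69  0.43 -0.92  2.28  1.71  0.48  1.32]
top 55 [0.0006 0.002  0.1693] [-0.004 -0.079  0.158] [0.006 0.082 0.178]
side 24 [ 0.0012 -0.017   0.1713] [-0.004 -0.074  0.158] [0.005 0.076 0.175]
0 [ 0.08  0.6   0.41  1.76 -0.31  0.84 -0.59]
0 [ 0.76  0.65 -0.68  1.74  0.5   0.93  1.79]
0.15 [-0.04  0.47  0.59  1.57 -0.28  1.19 -0.61]
0.15 [ 0.8   0.5  -0.74  1.54  0.35  1.23  1.92]
```

View pics/side8.png

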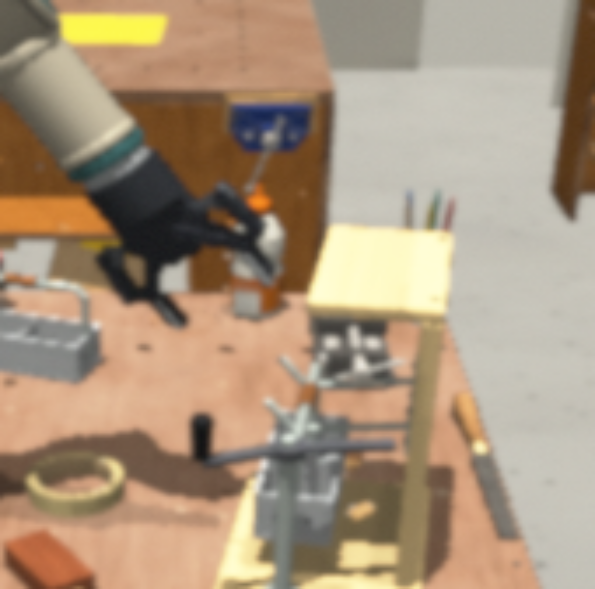

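View pics/top8.png

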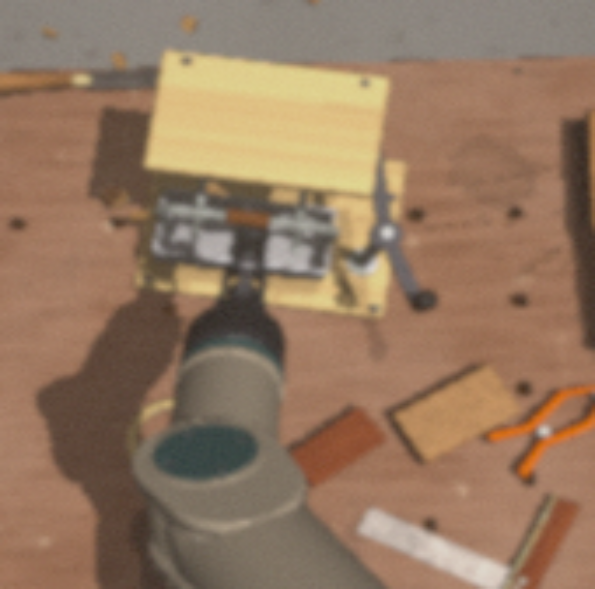

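Run:
```python
from h import *
T=robot.read_time
p,R=kn(1.31)
Rh=lean(YAW,.63,1)
robot.move_straight(np.array([.44,-.08,.40]),v=.35)
robot.move_to(tcp(p+UZ*.15,R),rv(R));print(T(),np.round(robot.read_joint_pos(),2))
im,d=robot.grab_frame("side");cv2.imwrite("pics/side9.png",cv2.resize(im[70:260,200:370],None,fx=3.5,fy=3.1))
print(robot.move_straight(tcp(p+UZ*.003,R),v=.15,max_force=8),T(),robot.read_contact_force().round(1))
```

```text
Traceback (most recent call last):
station.PlanningError: the arm cannot follow that straight line within its joint ranges
```

Run:
```python
from h import *
T=robot.read_time
p,R=kn(1.31)
robot.move_to([.47,-.12,.38],rv(R));print(T(),np.round(robot.read_joint_pos(),2))
robot.move_to(tcp(p+UZ*.13,R),rv(R));print(T(),np.round(robot.read_joint_pos(),2))
im,d=robot.grab_frame("side");cv2.imwrite("pics/side9.png",cv2.resize(im[70:260,200:370],None,fx=3.5,fy=3.1))
print(robot.move_straight(tcp(p+UZ*.003,R),v=.15,max_force=8),T(),robot.read_contact_force().round(1))
```

```text
29.2333 [-0.5   0.35  0.96  1.75 -0.3   1.2  -0.67]
29.8167 [-0.19  0.57  0.88  1.6  -0.46  1.19 -0.43]
False 30.8667 [0.1 0.2 0.1]
```

View pics/side9.png

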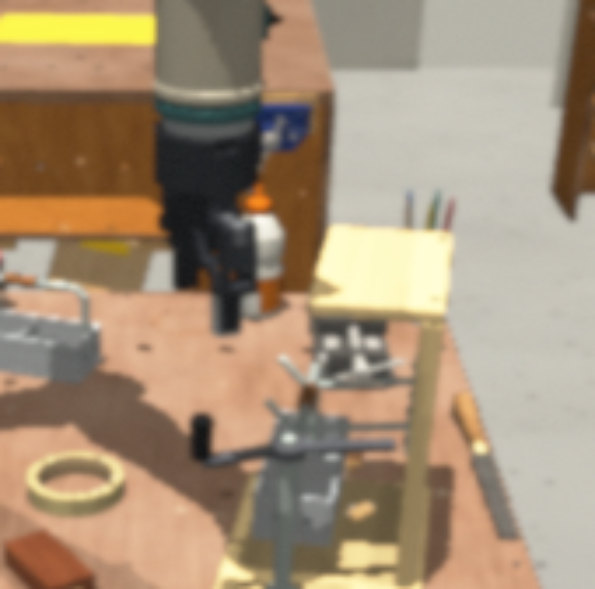

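Run:
```python
from h import *
T=robot.read_time
for i in range(2):
  for n in("side","top"):
    im,d=robot.grab_frame(n);C=cloud(n,d); L=(C-RO)@np.stack([EX,EY,UZ],1)
    m=(abs(L[...,0])<.012)&(abs(L[...,1])<.083)&(abs(L[...,1])>.055)&(L[...,2]>.155)&(L[...,2]<.2)
    P=L[m];print(n,len(P),P.mean(0).round(4),P.min(0).round(3),P.max(0).round(3))
    m=(abs(L[...,0])<.06)&(abs(L[...,1])<.09)&(L[...,2]>.095)&(L[...,2]<.115)
    P=L[m];print(" rim",len(P),P.min(0).round(3),P.max(0).round(3),np.percentile(P[:,0],[3,97]).round(3),"z slope x",np.polyfit(P[:,0],P[:,2],1).round(3))
    cv2.imwrite(f"pics/{n}10.png",cv2.resize(im[70:260,200:370],None,fx=3.5,fy=3.1))
robot.clamp(20);print(robot.read_gripper_width(),robot.read_contact_force().round(1),T())
```

```text
side 23 [ 0.0015 -0.0212  0.1718] [-0.003 -0.075  0.159] [0.005 0.074 0.176]
 rim 160 [-0.035 -0.084  0.095] [0.035 0.087 0.112] [-0.034  0.035] z slope x [-0.001  0.102]
top 54 [0.0004 0.0031 0.1705] [-0.004 -0.079  0.16 ] [0.006 0.081 0.177]
 rim 206 [-0.035 -0.08   0.095] [0.037 0.084 0.113] [-0.034  0.036] z slope x [-0.002  0.102]
side 26 [ 0.001  -0.0158  0.1716] [-0.004 -0.074  0.157] [0.005 0.076 0.176]
 rim 167 [-0.035 -0.083  0.095] [0.035 0.086 0.112] [-0.034  0.035] z slope x [-0.003  0.101]
top 55 [0.0005 0.002  0.17  ] [-0.004 -0.079  0.159] [0.006 0.082 0.18 ]
 rim 204 [-0.034 -0.08   0.095] [0.037 0.084 0.114] [-0.034  0.036] z slope x [0.004 0.102]
0.018297535034548857 [0.3 0.6 1.2] 31.6833
```

View pics/side10.png

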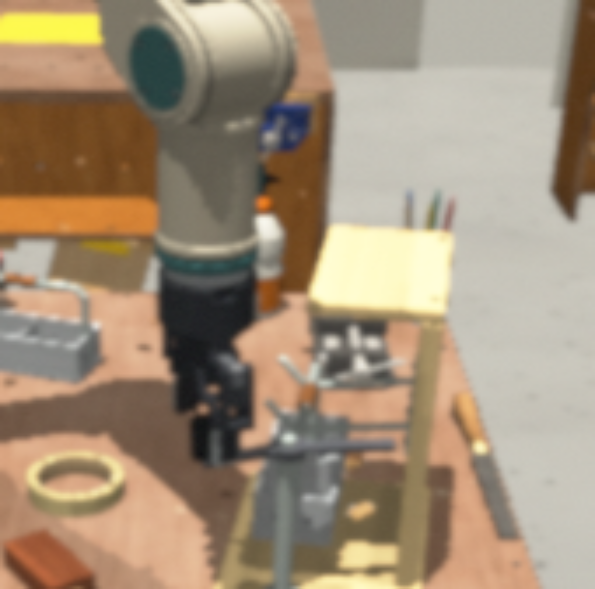

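View pics/top10.png

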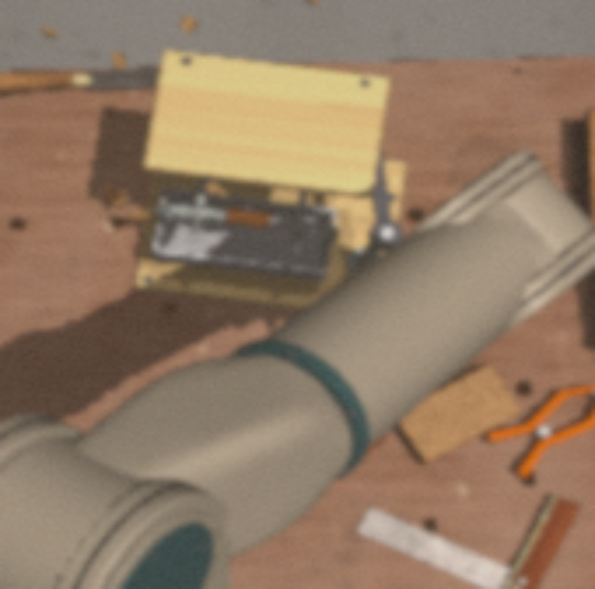

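Run:
```python
from h import *
T=robot.read_time
for k in np.linspace(1.31,0.02,8)[1:]:
    p,R=kn(k); s=robot.move_straight(tcp(p+UZ*.003,R),ori=rv(R),v=.08,max_force=12)
    print(round(k,2),s,robot.read_contact_force().round(1),T())
    if s: break
else:
    R=kn(0)[1]
    for k in(-.02,-.05,-.08,-.11):
        p,_=kn(k); s=robot.move_straight(tcp(p+UZ*.003,R),ori=rv(R),v=.04,max_force=10);print(k,s,robot.read_contact_force().round(1),T())
        if s or np.linalg.norm(robot.read_contact_force())>14: break
```

```text
1.13 False [0.8 0.2 1.9] 32.0167
0.94 False [0.5 1.5 2.1] 32.35
0.76 False [0.3 2.6 1.3] 32.6833
0.57 False [-0.1  3.5  3.5] 33.0167
0.39 False [0.  5.3 4.7] 33.35
0.2 False [-0.5  5.6  4.2] 33.6833
0.02 False [-2.   6.   5.5] 34.0167
-0.02 False [-7.8  7.3 10.7] 34.2667
```

Run:
```python
from h import *
T=robot.read_time
R=kn(0)[1];p,_=kn(-.06); s=robot.move_straight(tcp(p+UZ*.003,R),v=.04,max_force=10);print(s,robot.read_contact_force().round(1))
robot.open();robot.dwell(.1);print(robot.read_contact_force().round(1))
q=robot.read_tcp_pos(); robot.move_straight(q+UZ*.13,v=.2)
try: robot.move_straight([.45,-.30,.38],v=.35)
except robot.PlanningError: robot.move_to([.47,-.30,.38],robot.read_tool_rot())
robot.dwell(.3)
for n in("side","top"):
    im,d=robot.grab_frame(n);C=cloud(n,d); L=(C-RO)@np.stack([EX,EY,UZ],1)
    cv2.imwrite(f"pics/{n}11.png",cv2.resize(im[70:260,200:370],None,fx=3.5,fy=3.1))
    m=(L[...,2]>.208)&(L[...,2]<.25)&(abs(L[...,0])<.1)&(L[...,1]<-.14)&(L[...,1]>-.24)
    k=C[m].mean(0) if m.any() else None;print(n,m.sum(),k)
    if m.any(): dd=k-PIV; print("angle k",YAW-np.deg2rad(75)-np.arctan2(dd[1],dd[0]))
    m=(abs(L[...,0])<.06)&(abs(L[...,1])<.09)&(L[...,2]>.095)&(L[...,2]<.115)
    P=L[m];print(" rim",len(P),P.min(0).round(3),P.max(0).round(3),"z slope x",np.polyfit(P[:,0],P[:,2],1).round(3))
print(T(),kn(0)[0])
```

```text
False [-14.9   7.2  13.3]
[-0.1 -0.5  0.5]
side 69 [ 0.6136332  -0.2710654   0.22361201]
angle k 0.047714314775241684
 rim 172 [-0.035 -0.085  0.095] [0.035 0.085 0.112] z slope x [-0.012  0.102]
top 44 [ 0.6143894  -0.26323038  0.22797631]
angle k 0.03263450084924191
 rim 204 [-0.034 -0.08   0.095] [0.037 0.084 0.111] z slope x [-0.005  0.102]
37.15 [ 0.61692779 -0.26467935  0.213     ]
```

View pics/side11.png

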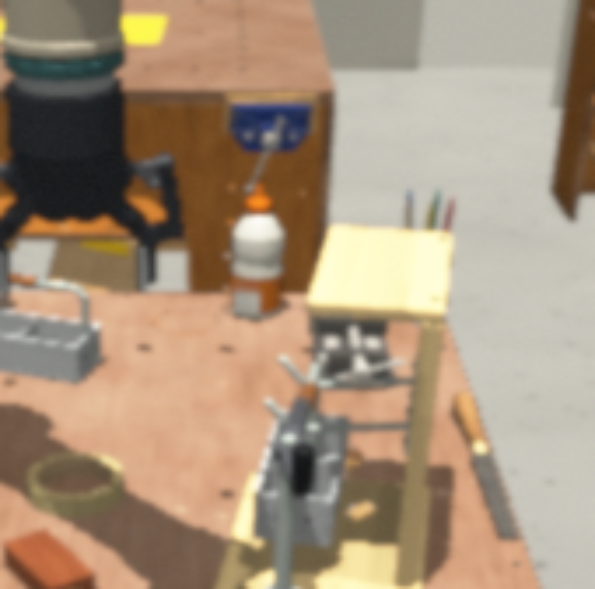

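View pics/top11.png

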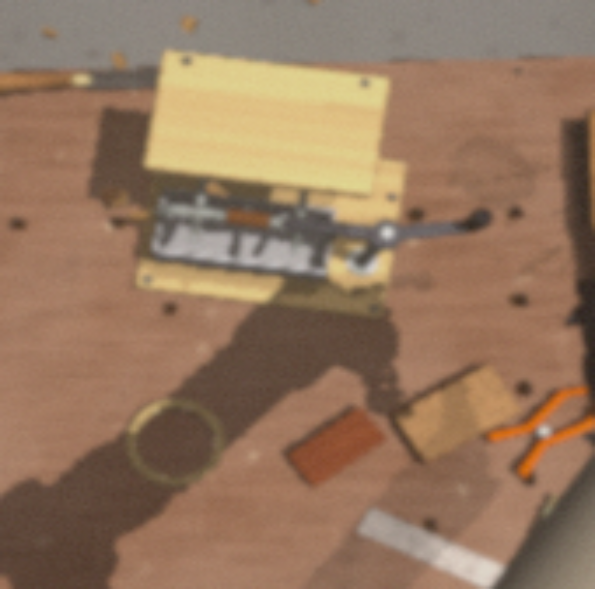

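Run:
```python
from h import *
for n in("top","side"):
    im,d=robot.grab_frame(n);C=cloud(n,d); L=(C-RO)@np.stack([EX,EY,UZ],1)
    m=(L[...,2]>.178)&(L[...,2]<.2)&(abs(L[...,0])<.03)&(L[...,1]<-.035)&(L[...,1]>-.105)
    P=L[m];print(n,len(P),P.mean(0).round(4),"arm angle from +y (cw +)",np.polyfit(P[:,1],P[:,0],1).round(4),P[:,1].max())
print(robot.read_time(),robot.read_contact_force().round(1))
im,_=robot.grab_frame("top");cv2.imwrite("pics/top12.png",im)
```

```text
top 121 [-0.0031 -0.0673  0.1872] arm angle from +y (cw +) [-0.1023 -0.01  ] -0.03561440416772476
side 68 [-0.0056 -0.0656  0.1871] arm angle from +y (cw +) [-0.2064 -0.0191] -0.0363153450467548
37.25 [0.2 0.1 0.3]
```

View pics/top12.png

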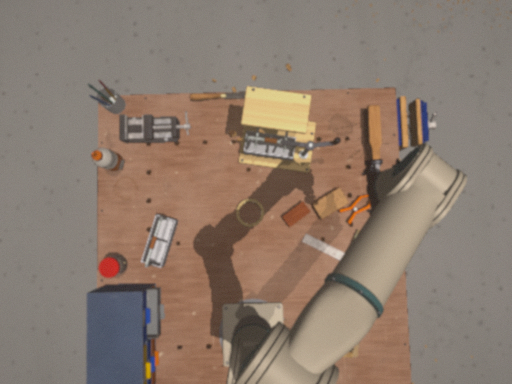

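```bash
python3 -c "
from station import robot
robot.sign_off()"
```

```text
the job is handed in; nothing more can be done
```

I opened the keeper to its stop, hung the right-hand of the two caddies on both hooks, and swung the keeper back to its closed stop. I then handed the job in at about 37 s with the arm clear.

**Keeper open:** I pushed it against its stop with about 19 N of contact force. In the picture the knob was within 2 mm of where the open position should put it.

**Caddy hung:** The last depth check put the rim level and centred on the rack. The bar was measured at seat height before I closed the keeper. The sleeve lies between the hooks.

**Keeper closed:** I pushed it against the closed stop with about 15 N. The picture gives an angle of 0.03 to 0.05 rad; the same method read about 0.02 high at the open stop, so I take it as fully closed. The arm lies over the bar.

**Checks that failed or disagreed:**
- While moving the caddy in over the hooks, the force stop tripped once. The force went back to its resting value and I could not tell whether it was a light touch, so I went in lower and more slowly.
- A straight-line fit to the keeper arm's direction was unusable, probably because hook points got mixed in, so I did not rely on it.

**Bystanders:** The sanding block, tape roll and offcut look unmoved in the last top picture.

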